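# Wedge the grinder's board tight

### The arm

A 7-joint arm with a two-finger parallel gripper is mounted at the origin on the work surface. World frame = base frame: x ahead of the robot, y to its left, z up, the work surface at z = 0. Lengths are in m, angles in rad, forces in N, time in s.
With the tool pointing down it reaches from about 0.4 to 0.9 m from the base axis. Payload 5.5 kg.
Tool frame: the origin (TCP) lies at the very end of the fingers, on their centre line; the grasp point (between the pads) lies 19 mm behind it; y points along the fingers, z is the direction in which the jaws open and shut, and the axes are right-handed (so a half turn about y gives the same grasp; the last joint's range is limited). The gripper opens to 92 mm and grips with 3 to 60 N. Pads are 19 mm wide; open, the fingers measure 130 mm over their backs; the gripper's body (75 mm by 190 mm) begins 47 mm behind the grasp point.
Start: joints at [-0.979, 0.501, -0.427, 1.55, 0.221, 1.138, -0.21], TCP at [0.21, 0.615, 0.227] pointing down, gripper open.
Joint ranges: [-2.88, 2.88], [-0.31, 2.03], [-1.54, 1.56], [0.2, 2.42], [-1.41, 4.55], [0.19, 2.02], [-2.57, 2.57]. Speed limits (rad/s): [2.57, 2.57, 3.14, 3.14, 3.14, 3.14, 3.14].

### API

Orientations are given as [roll, pitch, yaw] about the fixed x, y, z axes, in that order (R = Rz(yaw) Ry(pitch) Rx(roll)).
In Python, from plant import get_state, camera, camera_params, finish_job, masks_of, tip_of gives the robot as it stands.
- The arm moves only by the tool apply_moves, never from a script. Its argument "rows" is a list of rows, each a list of 6 numbers: the shift along the tool's x, y, z each as a share of 150 mm, from -1 to 1, then the turn, a rotation vector about the tool's x, y, z each as a share of 2 pi rad, from -1 to 1. In form: [[dx, dy, dz, ax, ay, az], ...]. A call has 1 to 5 rows; each row is the pose to reach, as a shift and turn from the pose measured when the call began, along the tool's axes at that moment, turning the shorter way round; what a row does not reach only later rows make up. A row lasts 1/10 s, in which the tool goes at most 50 mm and 8.59 degrees, less where a joint would pass 70% of its speed; a pose out of reach is approached as far as the arm can. A call with a number of a shift or a turn outside -1 to 1 is refused whole. A call with a gripper value outside its range is refused whole. "grip" is the finger opening in mm, from 0 to 91.8, set as the call begins (left out, the last holds). The fingers move at their own pace and stop on an object; "force" is the grip in N (left out, the last holds). Time passes only in rows, so rows that repeat a pose let the fingers close. It gives the time, the measured TCP pose, the force and the opening at its end, in the units of the state.
- get_state(): the state, without advancing time (a new reading comes with each control period).
- camera(name): name is "side" or "top"; returns (picture, depth): 400x640x3 uint8, red, green, blue; 400x640 float32, m along the optical axis (not along the pixel's ray), 0 where there is no reading.
- camera_params(name): a dict with "vfov" (degrees; the focal length in pixels is half the picture's height over the tangent of half this angle, whatever the lens; pixels are square), "cx", "cy" (the principal point, pixels), "camera_from_world" (4x4, takes a point from world to camera coordinates). Camera axes: x right, y down, z forward; pixel columns grow to the right and rows downward; lengths in m; the calibration is good to about 2 mm. A picture is of the moment at which its call begins. camera_params takes no time and is no camera call.
- finish_job(): hands the job in, once; it reports no verdict.
Trained networks look in the newest picture that a camera, given by its name, has taken for a name from the list of things; names that differ only in an ending like _2 or _b are one class to them, and where a whole thing is asked for, a point or a joint stands for the part that bears it (a point fixed in the world has none). Each returns a list of dicts, best first, with "conf" (0 to 1); they miss things now and then, are a little off and sometimes report something else, mostly with a low value. They report only what shows in the picture. A call takes as long as a camera call. They do not tell look-alikes from the thing itself.
- masks_of(camera, query): "pixels" (400x640 bool, what is visible of it) and "position" ([column, row] in pixels, amid what is visible of it).
- tip_of(camera, query): "position" ([column, row] in pixels: a listed point, or the origin of a listed thing).
The state is a dict: "time_s": time; "q": joint angles; "joint_velocities": joint speeds; "joint_torque": joint torques, N m; "ee_pos": TCP position; "orientation": TCP orientation; "wrist_force": force on the tool from outside, world axes, zero at the start; "ft_torque": the same for the moment, N m; "opening": finger opening in m.
Only numpy, scipy, OpenCV 4.12 (cv2) and the standard library are available. Lean on these libraries where they do the work, as an engineer would, in place of code of your own. Each camera call takes 0.05 s, during which the arm holds its last target.

### The job

The grinder's board stands on a batten at its back only, so its front edge hangs just clear of the bench and chatters. Take the red wedge, lay it flat on the bench, thin end first, square to the front edge at the yellow mark, and push it straight in under the edge until it jams tight, so that it stays carrying the board when you let go. Be firm but gentle, do not jack the board up by force, and leave the other things where they are.

Things in the scene. Friction and masses are not known exactly. Their poses are not given: they have to be found in the camera images.
- wedge_mid (a point): Red plastic wedge, loose, 90 g, 140 mm long, 32 mm wide, flat below; its top slopes evenly from 25 mm high at the thick end to 4 mm at the thin end. This point: half-way along, mid-width, 7 mm above its underside. x axis points to the thin end (70 mm away), z up. Lies flat, any yaw, left or right of the board. Grip across its width from above, best about 35 mm from the thick end (19 mm high there).
- grinder_base: Bench grinder on a plywood board 280 mm wide (y), 290 mm deep (x), 18 mm thick, its first 90 mm free in front of the grinder. Fixed at its back. Origin: on the bench surface straight below the front edge, at the middle of the 44 mm wide yellow mark. x axis points from the edge in under the board (the way the wedge goes in), y along the edge, z up.
- gap (a point): Point 4 mm above the bench below the edge at the mark; axes as the board's. The gap from bench to board is between 8 and 16 mm, differs each time and no pose tells it: it must be felt. The wedge meets the edge 27 to 80 mm in. It springs 1 mm for 10 N: each further mm of wedge adds 2 to 4 N of push. A push of 12 to 22 N on the thick end with the wedge let go jams it well; under 10 N is loose, over 30 N forced.
- offcut: Wood offcut 120 x 45 x 22 mm, loose, a bystander; it and the wedge may lie in each other's places. Origin under its centre.
- paint_tin: Paint tin, 80 mm wide, 100 mm high, loose, a bystander. Origin under its centre.
- glue_bottle: Blue bottle, 60 mm wide, 170 mm high, loose, a bystander. Origin under its centre.
- hammer: Hammer lying on the bench, a bystander.
- screwdriver: Black screwdriver lying on the bench, a bystander.
- level: Spirit level 400 x 24 x 50 mm standing on its long edge, loose, a bystander. Origin under its centre.
- tub: Blue open tub 130 x 100 x 50 mm, loose, a bystander. Origin under its centre.
Not all that is in view belongs to the job. There is more than one size of the part that bears wedge_mid; the job needs the middle-sized.

How it is judged:
By the outcome, as a careful person would: the job done as asked, in the order asked, and still so for the second after the job is handed in, with the robot touching nothing.
It also fails if it takes over 64 s, if anything falls off the work surface, if the arm or the gripper's body presses on something with over 40 N, if the wrist force passes 120 N, or if a joint passes its speed limit or range.

## Working session

There is one attempt and no reset: what is moved stays moved. The work goes in short steps, Python scripts to look and compute and a tool call to move; the robot and the scene stay as the last step left them, time stands still between calls to the robot, and variables do not carry over. Pictures are saved under pics/ and viewed, and the job is handed in when it is done.

Besides the shell and the picture viewer there is one more tool, called as name(argument=value, ...), one argument or row to a line, values as JSON. apply_moves: Moves the arm, as the interface text tells. Shift numbers are shares of 150 mm and turn numbers shares of 2 pi rad, none past 1 either way. Its arguments: {"type":"object","properties":{"rows":{"type":"array"},"grip":{"type":"number"},"force":{"type":"number"}},"required":["rows"]}

```bash
mkdir -p pics; ls; cat > h.py <<'E'
import numpy as np,cv2,json
from plant import *
def snap(n,f):
    im,d=camera(n); np.savez('pics/%s.npz'%f,im=im,d=d); cv2.imwrite('pics/%s.png'%f,im[:,:,::-1]); return im,d
def cam(n):
    p=camera_params(n); f=200/np.tan(np.radians(p['vfov'])/2); return f,p['cx'],p['cy'],np.linalg.inv(np.array(p['camera_from_world']))
def unproj(n,u,v,z):
    f,cx,cy,T=cam(n); p=np.array([(u-cx)/f*z,(v-cy)/f*z,z,1]); return (T@p)[:3]
def onplane(n,u,v,h):
    f,cx,cy,T=cam(n); r=T[:3,:3]@np.array([(u-cx)/f,(v-cy)/f,1]); o=T[:3,3]; return o+r*(h-o[2])/r[2]
def cloud(n,d):
    f,cx,cy,T=cam(n); v,u=np.mgrid[:400,:640]; p=np.stack([(u-cx)/f*d,(v-cy)/f*d,d],-1); return p@T[:3,:3].T+T[:3,3]
E
python3 - <<'E'
from h import *
for n in ('top','side'):
    snap(n,n+'0'); p=camera_params(n); print(n,p['vfov'],p['cx'],p['cy'],cam(n)[3].round(3).tolist())
    for q in ('wedge_mid','gap','grinder_base'):
        for r in tip_of(n,q): print(q,r)
s=get_state(); print(s)
E
```

```text
pics
top 57.09555413833867 323.44548983070086 203.5374181124519 [[-0.008, -0.982, 0.19, 0.319], [-1.0, 0.01, 0.006, 0.023], [-0.008, -0.19, -0.982, 1.247], [0.0, 0.0, 0.0, 1.0]]
wedge_mid {'position': [231.6, 268.8], 'conf': 0.95}
wedge_mid {'position': [247.8, 223.5], 'conf': 0.69}
wedge_mid {'position': [201.1, 229.8], 'conf': 0.48}
gap {'position': [332.6, 173.0], 'conf': 0.67}
grinder_base {'position': [334.7, 175.0], 'conf': 0.92}
side 42.63875807579834 323.13299408094315 198.45728946004965 [[-0.923, -0.222, 0.314, -0.021], [-0.384, 0.557, -0.736, 1.359], [-0.011, -0.8, -0.6, 1.127], [0.0, 0.0, 0.0, 1.0]]
wedge_mid {'position': [307.1, 257.9], 'conf': 0.9}
wedge_mid {'position': [349.2, 277.0], 'conf': 0.69}
wedge_mid {'position': [295.1, 295.0], 'conf': 0.52}
grinder_base {'position': [300.0, 195.9], 'conf': 0.89}
grinder_base {'position': [318.6, 148.9], 'conf': 0.31}
{'time_s': 0.4, 'q': array([-0.97883893,  0.50104478, -0.42699757,  1.55056385,  0.22078122,
        1.13829799, -0.21030877]), 'joint_velocities': array([-0.00061364, -0.00239234,  0.00059369, -0.00170019,  0.00267733,
        0.00060188, -0.00159561]), 'joint_torque': array([ 3.85717809e-03, -5.65771830e+01, -5.80086753e+00, -2.79049104e+01,
       -6.67534699e-02,  2.41708104e-02,  8.29401870e-05]), 'ee_pos': array([0.20978108, 0.6151009 , 0.22656927]), 'orientation': array([-1.57108131e+00,  7.07573060e-05, -3.28714552e-01]), 'wrist_force': array([ 0.01366623, -0.32448027, -0.26960834]), 'ft_torque': array([ 0.03058942, -0.02211186, -0.03561555]), 'opening': 0.09204375164376186}
```

View pics/top0.png

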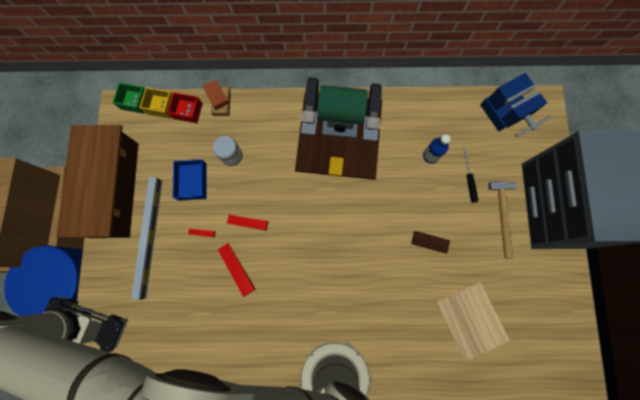

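View pics/side0.png

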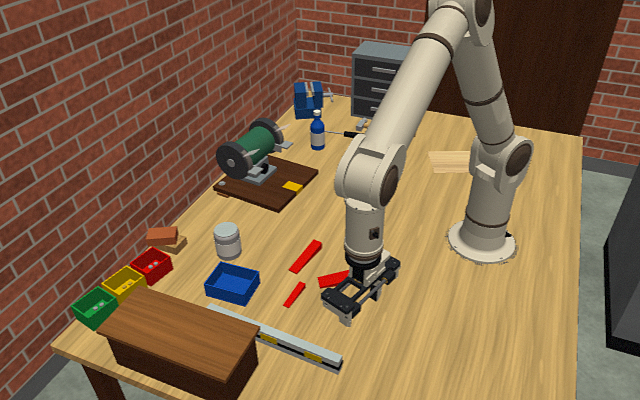

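The top view shows three red wedges: a large one at (237,270), a medium one at (247,223) and a small one at (201,232). The yellow mark is at (336,166). I'll measure the wedges to tell them apart.

```bash
python3 - <<'E'
from h import *
z=np.load('pics/top0.npz'); im,d=z['im'],z['d']; P=cloud('top',d)
hsv=cv2.cvtColor(im,cv2.COLOR_RGB2HSV)
m=(((hsv[...,0]<6)|(hsv[...,0]>174))&(hsv[...,1]>190)&(hsv[...,2]>90)).astype(np.uint8)
n,l,s,c=cv2.connectedComponentsWithStats(m)
for i in range(1,n):
    if s[i,4]<40: continue
    q=P[l==i]; xy=q[:,:2]; 
    r=cv2.minAreaRect(xy.astype(np.float32)*1000)
    mu=xy.mean(0); w,V=np.linalg.eigh(np.cov(xy.T)); a=V[:,1]; t=(xy-mu)@a
    k=np.polyfit(t,q[:,2],1)
    print(c[i].round(1),s[i,4],r,'axis',a.round(3),'zrange',q[:,2].min().round(4),q[:,2].max().round(4),'slope',k.round(4),'t',t.min().round(4),t.max().round(4))
y=((hsv[...,0]>20)&(hsv[...,0]<32)&(hsv[...,1]>180)&(hsv[...,2]>120)).astype(np.uint8)
n,l,s,c=cv2.connectedComponentsWithStats(y)
for i in range(1,n):
    if s[i,4]<40: continue
    q=P[l==i]; print('Y',c[i].round(1),s[i],q.mean(0).round(4),cv2.minAreaRect(q[:,:2].astype(np.float32)*1000), q[:,2].min(),q[:,2].max())
cv2.imwrite('pics/crop0.png',cv2.resize(im[140:310,170:390,::-1],None,fx=3.5,fy=3.4,interpolation=cv2.INTER_CUBIC))
print(P[215:225,280:285,2].mean(), P[250:260,330:340,2].mean())
E
```

```text
[183.3 105.9] 330 ((651.5050659179688, 271.54742431640625), (822.9763793945312, 111.35326385498047), 44.45204162597656) axis [-0.741 -0.672] zrange -0.0031 1.2473 slope [1.2264 0.0297] t -0.0451 0.7799
[247.2 222. ] 339 ((496.1304931640625, 291.3061828613281), (139.08253479003906, 29.298114776611328), 78.5679702758789) axis [0.199 0.98 ] zrange 0.0007 0.0298 slope [-0.1507  0.0154] t -0.0682 0.0709
[201.4 232.4] 140 ((462.3284912109375, 446.1618347167969), (90.1214370727539, 18.4320068359375), 83.20379638671875) axis [0.135 0.991] zrange -0.0005 0.021 slope [-0.1556  0.0105] t -0.0442 0.0462
[235.8 269.8] 686 ((307.7796630859375, 222.1342315673828), (373.14984130859375, 140.24131774902344), 72.56558227539062) axis [-0.796 -0.605] zrange 0.0013 1.2473 slope [0.5056 0.0253] t -0.095 0.1944
Y [158.1 102.8] [140  91  31  21 276] [0.9282 0.6209 0.0267] ((661.8082275390625, 323.7586975097656), (905.7752685546875, 108.534912109375), 48.064823150634766) -0.0036977361300436495 1.2472854925667745
Y [335.7 165.6] [329 157  14  18 218] [ 0.6842 -0.0118  0.0377] ((518.31201171875, 7.993736267089844), (43.18727111816406, 399.8235778808594), 83.13932037353516) 0.0247717261760263 1.2472854925667745
0.0006790217670988418 0.00014868996047334493
```

```bash
python3 - <<'E'
from h import *
z=np.load('pics/side0.npz'); im,d=z['im'],z['d']
cv2.imwrite('pics/crop1.png',cv2.resize(im[140:340,190:410,::-1],None,fx=3,fy=3,interpolation=cv2.INTER_CUBIC))
E
```

```text
(no output)
```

View pics/crop0.png

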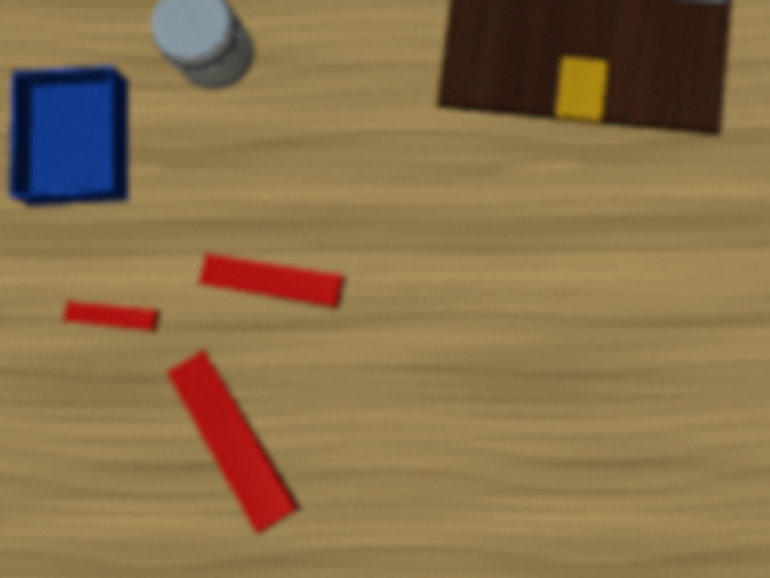

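View pics/crop1.png

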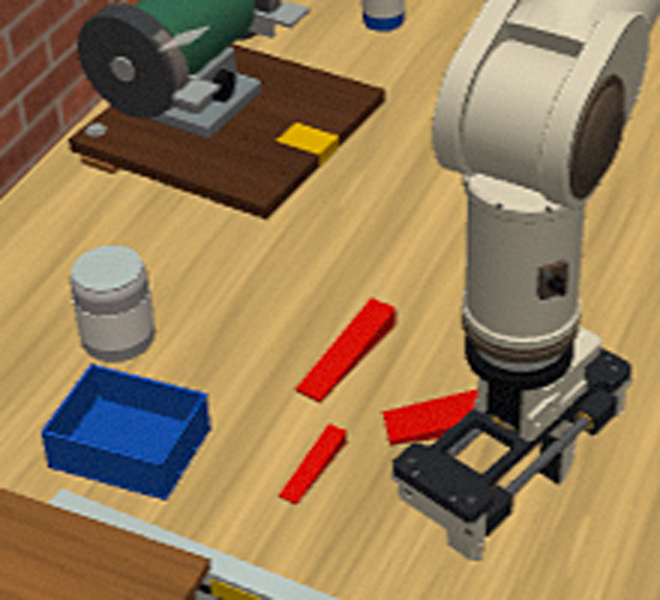

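The medium wedge at (247,222) measures 139 x 29 mm against the stated 140 x 32. The other two are about 90 mm and 190 mm long. So the medium one is it, with its thin end towards +y. Next I'll find the board edge.

```bash
python3 - <<'E'
from h import *
z=np.load('pics/top0.npz'); im,d=z['im'],z['d']; P=cloud('top',d)
g=im.astype(int).sum(2)
# board front edge: per column, lowest dark->wood transition
pts=[]
for u in range(300,377):
    col=g[150:195,u].astype(float); 
    mid=(col[:15].min()+col[-8:].mean())/2 if not 327<u<345 else None
    if mid is None: continue
    i=np.where(col<mid)[0].max(); 
    v=150+i+(mid-col[i])/(col[i+1]-col[i]); pts.append((u,v))
pts=np.array(pts); k=np.polyfit(pts[:,0],pts[:,1],1); r=pts[:,1]-np.polyval(k,pts[:,0]); print(k,r.std(),np.abs(r).max())
hsv=cv2.cvtColor(im,cv2.COLOR_RGB2HSV)
# board top height
b=P[140:172,305:325,2]; print('board top z',np.median(b), np.median(P[165:173,350:372,2]))
for h in (0.008,0.012,0.016,0.03):
    A=onplane('top',302,np.polyval(k,302),h);B=onplane('top',374,np.polyval(k,374),h); e=B-A
    print(h,A.round(4),B.round(4),'normal yaw deg',np.degrees(np.arctan2(-(-e[0]),-e[1])), np.hypot(*e[:2]))
# yellow mark
y=((hsv[...,0]>18)&(hsv[...,0]<34)&(hsv[...,1]>190)&(hsv[...,2]>120)); y[:150]=0;y[185:]=0;y[:,:320]=0;y[:,350:]=0
v,u=np.where(y)
for r0 in range(155,180): 
    s=u[v==r0]; 
    if len(s): print(r0,s.min(),s.max(),end=' | ')
for uu,vv in ((336,173),(336,165),(334.7,175)): print(onplane('top',uu,vv,0.03).round(4), onplane('top',uu,vv,0).round(4))
s=np.load('pics/side0.npz'); print(onplane('side',300,195.9,0).round(4),onplane('side',349.2,277,.007).round(4),onplane('side',307.1,257.9,.007).round(4),onplane('top',247.8,223.5,.007).round(4))
E
```

```text
[9.69813405e-02 1.42789751e+02] 1.0742395253671952 8.05281192542148
board top z 0.031600531312443 0.031198074103191975
0.008 [0.671  0.1052 0.008 ] [ 0.6432 -0.1452  0.008 ] normal yaw deg -6.328223602629646 0.25187405101262067
0.012 [0.6699 0.1049 0.012 ] [ 0.6422 -0.1446  0.012 ] normal yaw deg -6.328223602629627 0.25106108563047635
0.016 [0.6687 0.1046 0.016 ] [ 0.6411 -0.1441  0.016 ] normal yaw deg -6.328223602629634 0.25024812024833204
0.03 [0.6647 0.1037 0.03  ] [ 0.6375 -0.1422  0.03  ] normal yaw deg -6.328223602629619 0.24740274141082683
157 331 336 | 158 331 342 | 159 331 342 | 160 330 342 | 161 330 342 | 162 330 342 | 163 330 342 | 164 330 342 | 165 330 342 | 166 330 342 | 167 330 341 | 168 330 341 | 169 329 341 | 170 329 341 | 171 329 341 | 172 329 341 | 173 329 341 | 174 333 340 | [ 0.6602 -0.0129  0.03  ] [ 0.6687 -0.0138  0.    ]
[ 0.6887 -0.0133  0.03  ] [ 0.6978 -0.0142  0.    ]
[ 0.6532 -0.0083  0.03  ] [ 0.6614 -0.0091  0.    ]
[ 0.6542 -0.0061  0.    ] [0.3398 0.3215 0.007 ] [0.4919 0.2928 0.007 ] [0.4918 0.2894 0.007 ]
```

```bash
python3 - <<'E'
from h import *
for n,box in (('top',(120,190,290,390)),('side',(140,225,200,330))):
    z=np.load('pics/%s0.npz'%n); im,d=z['im'],z['d']; P=cloud(n,d)
    if n=='top':
        g=im.astype(int).sum(2); pts=[]
        for u in range(300,375):
            if 326<u<346: continue
            col=g[160:190,u].astype(float); mid=(col[:5].mean()+col[-5:].mean())/2
            i=np.where(col<mid)[0].max(); pts.append((u,160+i+(mid-col[i])/(col[i+1]-col[i])))
        pts=np.array(pts,np.float32); q=np.array([onplane(n,u,v,.0135)[:2] for u,v in pts],np.float32)
        vx,vy,x0,y0=cv2.fitLine(q*1000,cv2.DIST_HUBER,0,.01,.01).ravel(); print('front-bottom edge',vx,vy,x0,y0,'yaw',np.degrees(np.arctan(-vx/vy)))
        t=(0-y0)/vy; nres=(q*1000-[x0,y0])@[vy,-vx]; print('resid',np.median(abs(nres)),abs(nres).max(),'x at y=-10:',x0+vx*(-10-y0)/vy)
    m=np.zeros(d.shape,bool); a,b,c,e=box; m[a:b,c:e]=1
    m&=(P[...,2]>.026)&(P[...,2]<.037)&(d>0)
    q=P[m]; print(n,m.sum(),cv2.minAreaRect((q[:,:2]*1000).astype(np.float32)),np.median(q[:,2]))
    hsv=cv2.cvtColor(im,cv2.COLOR_RGB2HSV)
    y=((hsv[...,0]>20)&(hsv[...,0]<34)&(hsv[...,1]>190)&(hsv[...,2]>120))
    yy=np.zeros_like(y);yy[a:b,c:e]=y[a:b,c:e]; 
    yy=yy&(P[...,2]>.02)&(P[...,2]<.04)
    q=P[yy]; print('mark',yy.sum(),cv2.minAreaRect((q[:,:2]*1000).astype(np.float32)),q.mean(0))
E
```

```text
front-bottom edge 0.11839919 0.99296606 655.4181 -17.689716 yaw -6.799724
resid 0.18282318 0.79561615 x at y=-10: 656.335
top 3250 ((759.051513671875, -20.56988525390625), (282.31353759765625, 210.8094940185547), 84.20252990722656) 0.03137570437573145
mark 217 ((685.22900390625, -11.963157653808594), (43.456661224365234, 62.86585235595703), 84.25350952148438) [ 0.68589016 -0.01192351  0.03208169]
side 2246 ((788.1763305664062, -117.40606689453125), (480.38177490234375, 296.4422607421875), 83.17809295654297) 0.032802374864558836
mark 135 ((685.9544067382812, -11.271408081054688), (49.8886604309082, 71.57450103759766), 82.59805297851562) [ 0.685387   -0.01037202  0.03348389]
```

```bash
cat >> h.py <<'E'
from scipy.spatial.transform import Rotation as Ro
def plan(pos,yawdeg):
    s=get_state(); R0=Ro.from_euler('xyz',s['orientation']); p=np.array(s['ee_pos'])
    R1=Ro.from_euler('xyz',[-np.pi/2,0,np.radians(yawdeg)])
    d=R0.inv().apply(np.array(pos)-p)/.15; w=(R0.inv()*R1).as_rotvec()/(2*np.pi)
    print('t',s['time_s'],'p',p.round(4),'rpy',np.degrees(s['orientation']).round(2),'q',np.round(s['q'],2),'F',s['wrist_force'].round(2),'open',round(s['opening'],4))
    print('ROW',np.concatenate([d,w]).round(4).tolist(),'rot deg',np.degrees(np.linalg.norm(w*2*np.pi)).round(1))
E
cat > p.py <<'E'
import sys; from h import *
a=[float(x) for x in sys.argv[1:]]; plan(a[:3],a[3])
E
python3 p.py .488 .257 .12 -101.5
```

```text
t 0.4 p [0.2098 0.6151 0.2266] rpy [-90.02   0.   -18.83] q [-0.98  0.5  -0.43  1.55  0.22  1.14 -0.21] F [ 0.01 -0.32 -0.27] open 0.092
ROW [2.5262, 0.7108, -1.6605, 0.0, 0.2296, 0.0] rot deg 82.7
```

apply_moves(
  rows=[
    [1,0.1,-0.66,0,0.1,0],
    [1,0.1,-0.66,0,0.1,0],
    [1,0.1,-0.66,0,0.1,0],
    [1,0.1,-0.66,0,0.1,0],
    [1,0.1,-0.66,0,0.1,0],
  ],
  grip=62,
  force=25,
)

```text
time_s: 0.9
ee_pos: [0.3247, 0.4678, 0.2112]
orientation: [-1.571, -0.004, -0.97]
wrist_force: [0.6, -0.3, 0.3]
opening: 0.0624
```

```bash
python3 p.py .488 .257 .12 -101.5
```

```text
t 0.9 p [0.3247 0.4678 0.2112] rpy [-90.02  -0.24 -55.57] q [-0.8   0.36 -0.27  1.78  0.11  1.03 -0.51] F [ 0.56 -0.28  0.3 ] open 0.0624
ROW [1.772, 0.6154, 0.1039, -0.0002, 0.1276, 0.0006] rot deg 45.9
```

apply_moves(
  rows=[
    [1,0.3,0.06,0,0.1,0],
    [1,0.3,0.06,0,0.1,0],
    [1,0.3,0.06,0,0.1,0],
    [1,0.3,0.06,0,0.1,0],
    [1,0.3,0.06,0,0.1,0],
  ],
)

```text
time_s: 1.4
ee_pos: [0.4187, 0.3461, 0.1661]
orientation: [-1.569, -0.006, -1.607]
wrist_force: [-0.3, 0.1, -0.4]
opening: 0.062
```

```bash
python3 p.py .488 .257 .10 -101.5
```

```text
t 1.4 p [0.4187 0.3461 0.1661] rpy [-89.89  -0.32 -92.08] q [-0.67  0.35 -0.09  1.89  0.05  0.91 -0.82] F [-0.31  0.12 -0.38] open 0.062
ROW [0.5742, 0.4446, 0.4822, -0.0004, 0.0262, 0.0009] rot deg 9.4
```

apply_moves(
  rows=[
    [0.575,0.44,0.48,0,0.026,0.001],
    [0.575,0.44,0.48,0,0.026,0.001],
    [0.575,0.44,0.48,0,0.026,0.001],
    [0.575,0.44,0.48,0,0.026,0.001],
    [0.575,0.44,0.48,0,0.026,0.001],
  ],
)

```text
time_s: 1.9
ee_pos: [0.4875, 0.2573, 0.1003]
orientation: [-1.569, 0.001, -1.771]
wrist_force: [-0.5, 0.3, 0.0]
opening: 0.0619
```

```bash
python3 p.py .488 .257 .004 -101.5; python3 - <<'E'
from h import *
im,d=snap('top','top1'); im2,_=snap('side','side1')
a=cv2.resize(im[190:310,190:320,::-1],(400,370),interpolation=cv2.INTER_CUBIC)
b=cv2.resize(im2[200:340,250:400,::-1],(396,370),interpolation=cv2.INTER_CUBIC)
cv2.imwrite('pics/c1.png',np.hstack([a,b]))
E
```

```text
t 1.9 p [0.4875 0.2573 0.1003] rpy [-8.9920e+01  7.0000e-02 -1.0146e+02] q [-0.52  0.45 -0.02  1.92  0.01  0.77 -0.75] F [-0.53  0.27  0.03] open 0.0619
ROW [0.0018, 0.642, 0.0025, -0.0002, 0.0001, -0.0002] rot deg 0.1
```

View pics/c1.png

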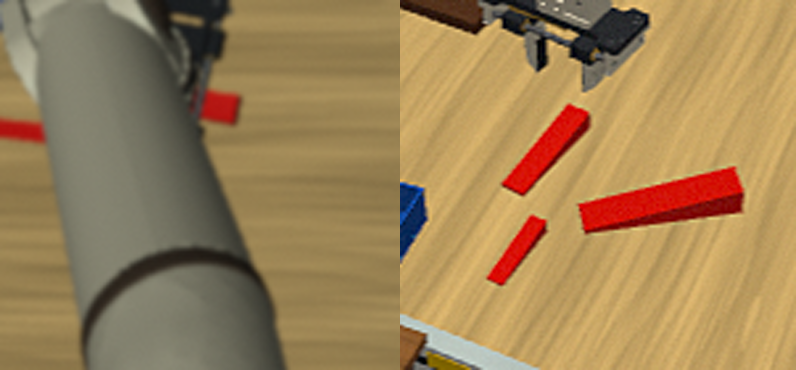

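The gripper is straddling the medium wedge's thick end, with the small and large ones clear of it. Going down.

apply_moves(
  rows=[
    [0,0.25,0.003,0,0,0],
    [0,0.5,0.003,0,0,0],
    [0,0.6,0.003,0,0,0],
    [0,0.645,0.003,0,0,0],
    [0,0.645,0.003,0,0,0],
  ],
)

```text
time_s: 2.5
ee_pos: [0.4876, 0.2601, 0.0046]
orientation: [-1.569, 0.003, -1.767]
wrist_force: [0.5, -0.1, 0.3]
opening: 0.0614
```

apply_moves(
  rows=[
    [0,0,0,0,0,0],
    [0,0,0,0,0,0],
    [0,0,0,0,0,0],
    [0,0,0,0,0,0],
    [0,0,0,0,0,0],
  ],
  grip=20,
  force=25,
)

```text
time_s: 3.0
ee_pos: [0.4886, 0.2603, 0.0054]
orientation: [-1.567, 0.004, -1.767]
wrist_force: [0.8, -0.4, 4.5]
opening: 0.0319
```

```bash
python3 p.py .488 .257 .06 -101.5; python3 - <<'E'
from h import *
im2,_=snap('side','side2')
b=cv2.resize(im2[180:340,250:400,::-1],(560,597),interpolation=cv2.INTER_CUBIC)
cv2.imwrite('pics/c2.png',b)
E
```

```text
t 3.0 p [0.4886 0.2603 0.0054] rpy [ -89.8     0.23 -101.24] q [-0.52  0.61 -0.02  1.94  0.02  0.58 -0.75] F [ 0.85 -0.44  4.51] open 0.0319
ROW [0.0211, -0.3639, 0.0017, -0.0006, 0.0007, -0.0006] rot deg 0.4
```

View pics/c2.png

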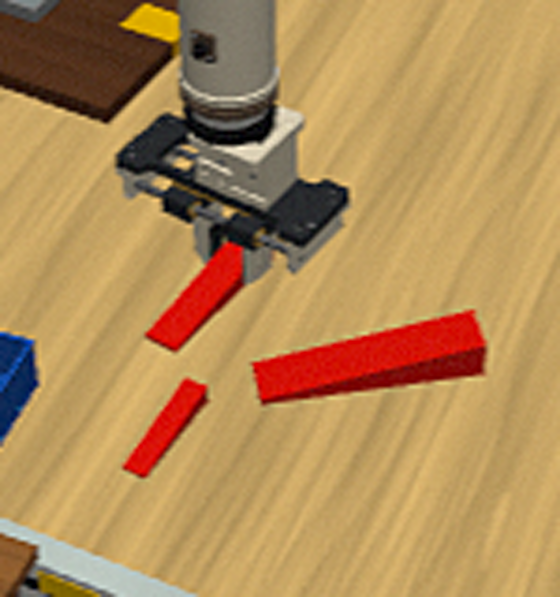

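Opening is 31.9 mm against the wedge's 32 mm width, so the grasp is good. Lift and turn.

apply_moves(
  rows=[
    [0,-0.15,0,0,0,0],
    [0,-0.3,0,0,0,0],
    [0,-0.36,0,0,0,0],
    [0,-0.36,0,0,0,0],
  ],
)

```text
time_s: 3.45
ee_pos: [0.4891, 0.2607, 0.0605]
orientation: [-1.566, 0.006, -1.767]
wrist_force: [-0.5, 0.7, -0.8]
opening: 0.032
```

```bash
python3 p.py .51 .0055 .06 -186.4
```

```text
t 3.45 p [0.4891 0.2607 0.0605] rpy [ -89.71    0.32 -101.23] q [-0.52  0.52 -0.02  1.93  0.02  0.69 -0.75] F [-0.54  0.71 -0.79] open 0.032
ROW [1.6414, -0.0035, 0.4681, -0.0, 0.2366, -0.0013] rot deg 85.2
```

apply_moves(
  rows=[
    [0.2,0,0.05,0,0.02,0],
    [0.4,0,0.1,0,0.04,0],
    [0.6,0,0.17,0,0.06,0],
    [0.8,0,0.23,0,0.08,0],
    [0.95,0,0.27,0,0.1,0],
  ],
)

```text
time_s: 3.95
ee_pos: [0.5002, 0.1102, 0.0586]
orientation: [-1.57, 0.005, -2.402]
wrist_force: [-0.8, -0.3, -1.2]
opening: 0.0316
```

```bash
python3 p.py .51 .0055 .06 -186.4
```

```text
t 3.95 p [0.5002 0.1102 0.0586] rpy [ -89.96    0.28 -137.63] q [-0.39  0.47  0.15  2.04 -0.11  0.64 -1.  ] F [-0.82 -0.29 -1.17] open 0.0316
ROW [0.422, -0.011, 0.5601, 0.0002, 0.1355, -0.0008] rot deg 48.8
```

apply_moves(
  rows=[
    [0.09,0,0.12,0,0.02,0],
    [0.18,0,0.24,0,0.04,0],
    [0.27,0,0.36,0,0.06,0],
    [0.36,0,0.48,0,0.08,0],
    [0.42,0,0.56,0,0.1,0],
  ],
)

```text
time_s: 4.45
ee_pos: [0.5091, 0.0035, 0.0571]
orientation: [-1.572, 0.002, -3.037]
wrist_force: [-0.3, 0.1, -0.8]
opening: 0.0319
```

```bash
python3 p.py .51 .0055 .05 -186.4
```

```text
t 4.45 p [0.5091 0.0035 0.0571] rpy [-9.0070e+01  1.2000e-01 -1.7403e+02] q [-0.32  0.48  0.32  2.05 -0.25  0.65 -1.31] F [-0.28  0.14 -0.8 ] open 0.0319
ROW [-0.0072, 0.0473, -0.0123, 0.0002, 0.0344, -0.0003] rot deg 12.4
```

apply_moves(
  rows=[
    [0,0,-0.012,0,0.02,0],
    [0,0.05,-0.012,0,0.034,0],
    [0,0.05,-0.012,0,0.034,0],
    [0,0.05,-0.012,0,0.034,0],
  ],
)

```text
time_s: 4.85
ee_pos: [0.508, 0.0054, 0.0487]
orientation: [-1.572, -0.0, 3.035]
wrist_force: [0.7, -0.5, -0.9]
opening: 0.032
```

```bash
python3 p.py .51 .0055 .0065 -186.4; python3 - <<'E'
from h import *
im2,d2=snap('side','side3'); im,d=snap('top','top3')
a=cv2.resize(im[130:260,270:390,::-1],(400,433),interpolation=cv2.INTER_CUBIC)
b=cv2.resize(im2[140:280,250:380,::-1],(400,433),interpolation=cv2.INTER_CUBIC)
cv2.imwrite('pics/c3.png',np.hstack([a,b]))
for n,i,dd in (('top',im,d),('side',im2,d2)):
    hsv=cv2.cvtColor(i,cv2.COLOR_RGB2HSV)
    m=((hsv[...,0]<6)|(hsv[...,0]>174))&(hsv[...,1]>190)&(hsv[...,2]>70)
    P=cloud(n,dd); m&=(P[...,0]>.5)&(abs(P[...,1])<.1)&(P[...,2]<.12)&(P[...,0]<.7)
    q=P[m]; print(n,m.sum(),q.min(0).round(4),q.max(0).round(4)); 
    if len(q)>20:
        vx,vy,x0,y0=cv2.fitLine((q[:,:2]*1000).astype(np.float32),cv2.DIST_HUBER,0,.01,.01).ravel(); print('yaw',np.degrees(np.arctan(vy/vx)),x0,y0,'y at x=600',y0+vy/vx*(600-x0), cv2.minAreaRect((q[:,:2]*1000).astype(np.float32)))
E
```

```text
t 4.85 p [0.508  0.0054 0.0487] rpy [-9.005e+01 -1.000e-02  1.739e+02] q [-0.36  0.5   0.36  2.05 -0.29  0.64 -1.48] F [ 0.67 -0.48 -0.85] open 0.032
ROW [-0.0133, 0.2813, -0.002, 0.0001, 0.0008, 0.0] rot deg 0.3Traceback (most recent call last):
  File "<stdin>", line 10, in <module>
    return umr_minimum(a, axis, None, out, keepdims, initial, where)
ValueError: zero-size array to reduction operation minimum which has no identity
```

View pics/c3.png

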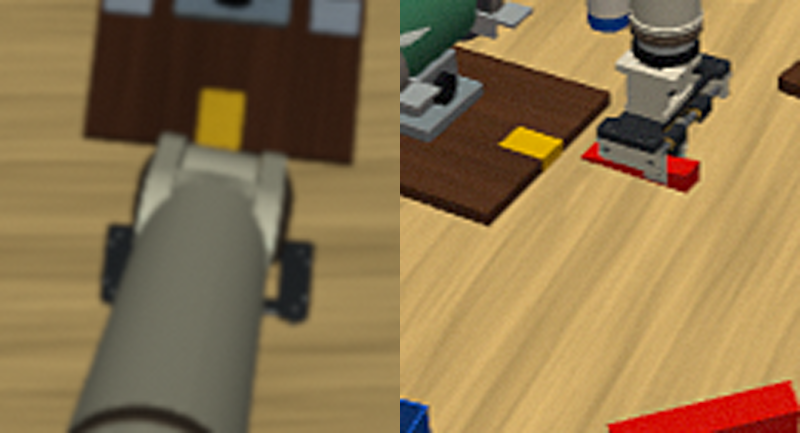

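The side view shows the wedge held thin end forward, pointing at the yellow mark, in front of the edge. Lowering it flat with a small sideways correction.

apply_moves(
  rows=[
    [-0.01,0.1,-0.018,0,0.001,0],
    [-0.01,0.2,-0.018,0,0.001,0],
    [-0.01,0.26,-0.018,0,0.001,0],
    [-0.01,0.284,-0.018,0,0.001,0],
    [-0.01,0.286,-0.018,0,0.001,0],
  ],
)

```text
time_s: 5.45
ee_pos: [0.5098, 0.0079, 0.0056]
orientation: [-1.572, -0.0, 3.028]
wrist_force: [0.1, -0.1, -2.2]
opening: 0.0319
```

```bash
python3 p.py .51 .008 .0055 -186.4; python3 - <<'E'
from h import *
im2,d2=snap('side','side4'); 
b=cv2.resize(im2[150:220,270:380,::-1],(770,490),interpolation=cv2.INTER_CUBIC)
cv2.imwrite('pics/c4.png',b)
E
```

```text
t 5.45 p [0.5098 0.0079 0.0056] rpy [-9.0070e+01 -3.0000e-02  1.7349e+02] q [-0.33  0.59  0.32  2.05 -0.34  0.55 -1.45] F [ 0.06 -0.1  -2.23] open 0.0319
ROW [-0.0009, 0.0009, -0.0009, 0.0002, -0.0003, 0.0001] rot deg 0.1
```

View pics/c4.png

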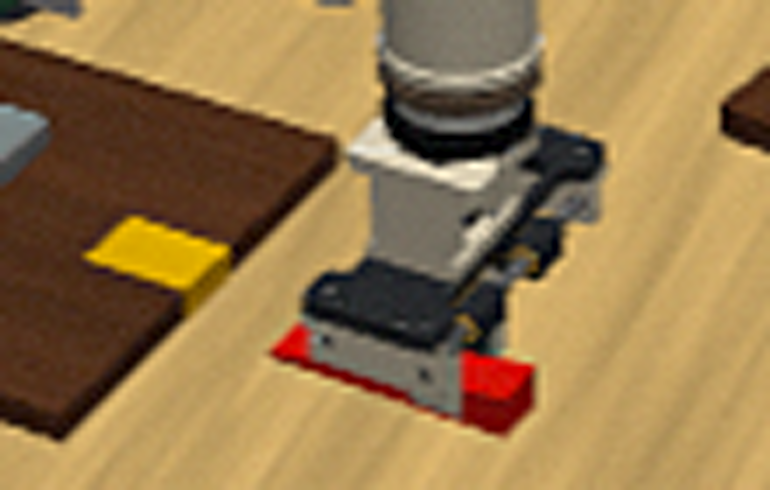

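apply_moves(
  rows=[
    [0,0.006,0,0,0,0],
    [0,0.012,0,0,0,0],
    [0,0.012,0,0,0,0],
  ],
)

```text
time_s: 5.8
ee_pos: [0.5106, 0.0077, 0.0052]
orientation: [-1.573, 0.001, 3.028]
wrist_force: [-4.8, 1.1, 12.5]
opening: 0.0318
```

apply_moves(
  rows=[
    [-0.02,-0.003,0,0,0,0],
    [-0.12,-0.003,0,0,0,0],
    [-0.22,-0.003,0,0,0,0],
    [-0.3,-0.003,0,0,0,0],
    [-0.3,-0.003,0,0,0,0],
  ],
)

```text
time_s: 6.3
ee_pos: [0.5574, 0.0023, 0.0059]
orientation: [-1.573, 0.003, 3.028]
wrist_force: [-0.4, 0.2, -1.4]
opening: 0.032
```

```bash
python3 p.py .5745 .0008 .0055 -186.4; python3 - <<'E'
from h import *
im2,d2=snap('side','side5'); 
b=cv2.resize(im2[150:220,270:380,::-1],(770,490),interpolation=cv2.INTER_CUBIC)
cv2.imwrite('pics/c5.png',b)
E
```

```text
t 6.3 p [0.5574 0.0023 0.0059] rpy [-90.1    0.2  173.47] q [-0.31  0.64  0.32  1.94 -0.34  0.61 -1.45] F [-0.44  0.15 -1.37] open 0.032
ROW [-0.114, 0.0032, -0.0033, 0.0003, -0.0004, -0.0005] rot deg 0.3
```

View pics/c5.png

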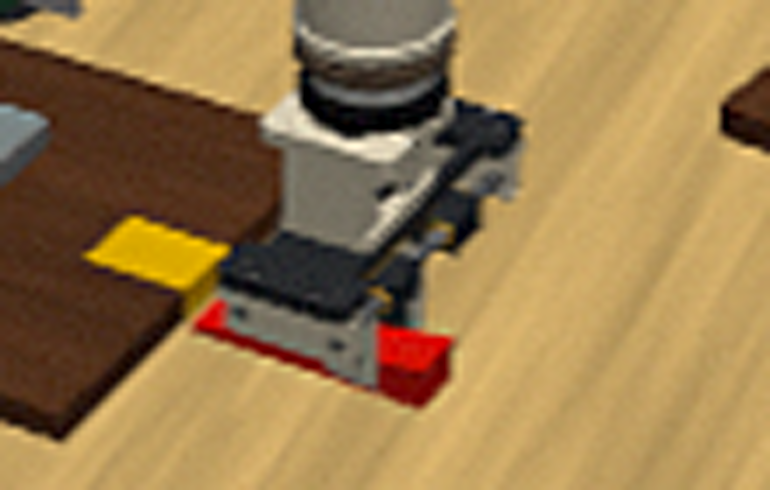

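```bash
python3 - <<'E'
from h import *
im=np.load('pics/side5.npz')['im']
b=cv2.resize(im[175:215,285:345,::-1],(780,520),interpolation=cv2.INTER_CUBIC)
cv2.imwrite('pics/c6.png',b)
im=np.load('pics/side0.npz')['im']
b=cv2.resize(im[175:215,270:330,::-1],(780,520),interpolation=cv2.INTER_CUBIC)
cv2.imwrite('pics/c7.png',b)
E
```

```text
(no output)
```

View pics/c6.png

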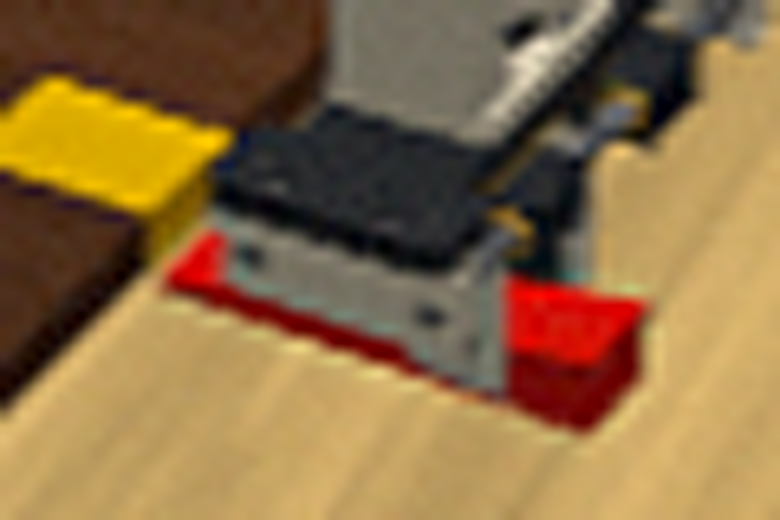

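View pics/c7.png

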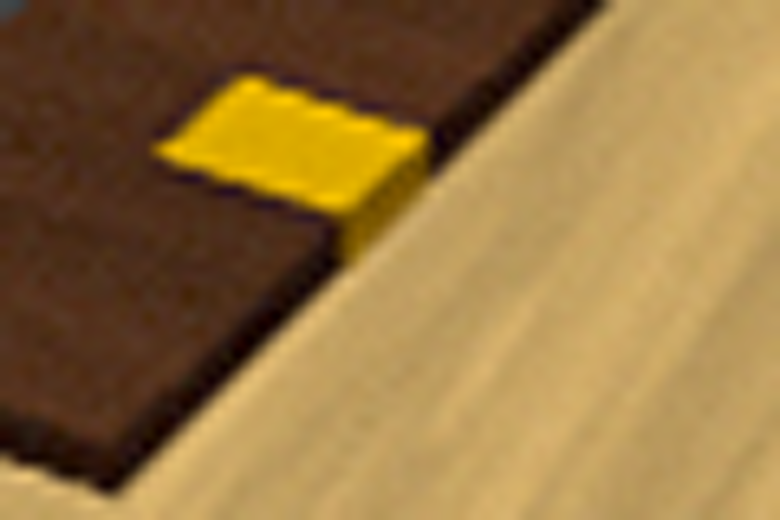

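```bash
python3 - <<'E'
from h import *
px=lambda x,y,ox:((x+.5)/13-.5+ox,(y+.5)/13-.5+175)
L=onplane('side',*px(343,215,270),.0315);R=onplane('side',*px(430,135,270),.0315)
L2=onplane('side',*px(343,265,270),.0135);R2=onplane('side',*px(430,185,270),.0135)
print(L,R,np.linalg.norm(L-R),'mid',(L+R)/2,(L2+R2)/2)
c1=onplane('side',*px(105,490,270),.0135); c2=onplane('side',*px(605,5,270),.0315)
print('corner',c1)
a=onplane('side',*px(165,290,285),0);b=onplane('side',*px(585,435,285),0); e=a-b
yaw=np.arctan2(e[1],e[0]); print('wedge thin',a,'thick',b,np.linalg.norm(e),np.degrees(yaw)); 
n=np.array([np.cos(np.radians(-6.4)),np.sin(np.radians(-6.4))]); left=np.array([-n[1],n[0]])
for nm,p in (('thin mid',a[:2]-16*left/1000),('thick mid',b[:2]-left*.016),('tcp',np.array([.5574,.0023])),('mark',((L+R)/2)[:2]),('mark2',((L2+R2)/2)[:2]),('marktop',np.array([.6855,-.0119]))): print(nm,'lat',(p@left).round(4),'along',(p@n).round(4))
E
```

```text
[0.66138882 0.01075923 0.0315    ] [ 0.65475966 -0.03347608  0.0315    ] 0.04472927728415626 mid [ 0.65807424 -0.01135842  0.0315    ] [ 0.65904371 -0.01176783  0.0135    ]
corner [0.67888471 0.12659035 0.0135    ]
wedge thin [0.66120904 0.00298478 0.        ] thick [0.5255827  0.02080988 0.        ] 0.13679268395720742 -7.487354888271065
thin mid lat 0.0607 along 0.6568
thick mid lat 0.0633 along 0.52
tcp lat 0.0644 along 0.5537
mark lat 0.0621 along 0.6552
mark2 lat 0.0618 along 0.6562
marktop lat 0.0646 along 0.6826
```

In the side view the wedge's centreline and the mark agree within 1 mm sideways. The angle is also close, with the thin end right at the edge. I'll go in gently now.

apply_moves(
  rows=[
    [-0.05,0.001,0,0,0,0],
    [-0.1,0.002,0,0,0,0],
    [-0.14,0.002,0,0,0,0],
    [-0.16,0.002,0,0,0,0],
    [-0.16,0.002,0,0,0,0],
  ],
)

```text
time_s: 6.85
ee_pos: [0.5802, -0.0004, 0.0053]
orientation: [-1.572, 0.002, 3.028]
wrist_force: [0.6, 0.9, -0.7]
opening: 0.0319
```

apply_moves(
  rows=[
    [-0.02,0,0,0,0,0],
    [-0.04,0,0,0,0,0],
    [-0.06,0,0,0,0,0],
    [-0.08,0,0,0,0,0],
    [-0.08,0,0,0,0,0],
  ],
)

```text
time_s: 7.35
ee_pos: [0.593, -0.0019, 0.0053]
orientation: [-1.572, 0.003, 3.028]
wrist_force: [1.2, -0.5, 0.4]
opening: 0.0319
```

```bash
python3 p.py .595 -.0019 .0055 -186.6
```

```text
t 7.35 p [ 0.593  -0.0019  0.0053] rpy [-90.08   0.19 173.47] q [-0.29  0.68  0.33  1.85 -0.34  0.66 -1.45] F [ 1.18 -0.5   0.35] open 0.0319
ROW [-0.0136, -0.0013, -0.0015, 0.0002, 0.0002, -0.0005] rot deg 0.2
```

apply_moves(
  rows=[
    [-0.015,0,-0.001,0,0,0],
    [-0.03,0,-0.001,0,0,0],
    [-0.045,0,-0.001,0,0,0],
    [-0.055,0,-0.001,0,0,0],
    [-0.055,0,-0.001,0,0,0],
  ],
)

```text
time_s: 7.85
ee_pos: [0.6017, -0.0027, 0.0053]
orientation: [-1.572, 0.004, 3.028]
wrist_force: [0.5, 0.2, 1.6]
opening: 0.0319
```

apply_moves(
  rows=[
    [-0.01,0,0,0,0,0],
    [-0.02,0,0,0,0,0],
    [-0.03,0,0,0,0,0],
    [-0.04,0,0,0,0,0],
    [-0.04,0,0,0,0,0],
  ],
)

```text
time_s: 8.35
ee_pos: [0.6082, -0.0034, 0.0053]
orientation: [-1.572, 0.005, 3.028]
wrist_force: [0.1, 0.6, 0.5]
opening: 0.0316
```

apply_moves(
  rows=[
    [-0.008,0,0,0,0,0],
    [-0.016,0,0,0,0,0],
    [-0.024,0,0,0,0,0],
    [-0.032,0,0,0,0,0],
    [-0.032,0,0,0,0,0],
  ],
)

```text
time_s: 8.85
ee_pos: [0.6134, -0.0041, 0.0053]
orientation: [-1.572, 0.006, 3.028]
wrist_force: [0.1, 0.2, 0.3]
opening: 0.0317
```

apply_moves(
  rows=[
    [-0.008,0,0,0,0,0],
    [-0.016,0,0,0,0,0],
    [-0.024,0,0,0,0,0],
    [-0.024,0,0,0,0,0],
  ],
)

```text
time_s: 9.25
ee_pos: [0.6174, -0.0046, 0.0053]
orientation: [-1.572, 0.006, 3.028]
wrist_force: [-0.7, -0.7, 0.4]
opening: 0.032
```

apply_moves(
  rows=[
    [-0.008,0,0,0,0,0],
    [-0.016,0,0,0,0,0],
    [-0.024,0,0,0,0,0],
    [-0.024,0,0,0,0,0],
  ],
)

```text
time_s: 9.65
ee_pos: [0.6199, -0.0048, 0.0053]
orientation: [-1.572, 0.004, 3.028]
wrist_force: [-4.8, 0.2, 5.0]
opening: 0.0318
```

apply_moves(
  rows=[
    [-0.007,0,0,0,0,0],
    [-0.014,0,0,0,0,0],
    [-0.02,0,0,0,0,0],
    [-0.02,0,0,0,0,0],
  ],
)

```text
time_s: 10.05
ee_pos: [0.6207, -0.005, 0.0053]
orientation: [-1.572, -0.0, 3.028]
wrist_force: [-8.5, 0.7, 8.5]
opening: 0.032
```

Contact felt about 63 mm in, with about 8 N of push. I'll let go, draw back behind the thick end, close the fingers and push from there.

apply_moves(
  rows=[
    [0,0,0,0,0,0],
    [0,0,0,0,0,0],
    [0,0,0,0,0,0],
    [0,0,0,0,0,0],
    [0,0,0,0,0,0],
  ],
  grip=64,
)

```text
time_s: 10.55
ee_pos: [0.621, -0.005, 0.0052]
orientation: [-1.572, 0.0, 3.028]
wrist_force: [0.2, -0.3, 0.0]
opening: 0.0627
```

```bash
python3 p.py .555 .0025 .008 -186.5; python3 - <<'E'
from h import *
im2,d2=snap('side','side8'); 
b=cv2.resize(im2[160:230,250:360,::-1],(770,490),interpolation=cv2.INTER_CUBIC)
cv2.imwrite('pics/c8.png',b)
E
```

```text
t 10.55 p [ 0.621  -0.005   0.0052] rpy [-90.09   0.   173.47] q [-0.28  0.72  0.33  1.77 -0.34  0.7  -1.45] F [ 0.22 -0.25  0.01] open 0.0627
ROW [0.4431, -0.0184, 0.0005, 0.0003, -0.0001, -0.0] rot deg 0.1
```

View pics/c8.png

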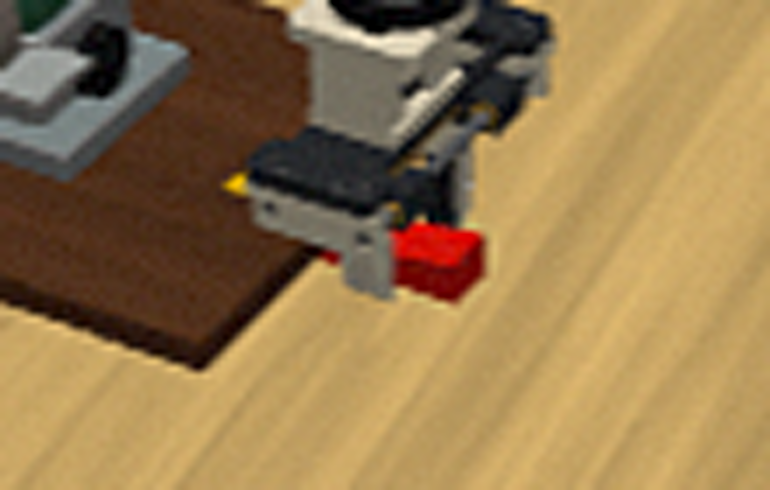

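The wedge lies flat, square and centred on the mark, and the fingers are clear of it. Drawing back.

apply_moves(
  rows=[
    [0.1,-0.02,0,0,0,0],
    [0.25,-0.02,0,0,0,0],
    [0.4,-0.02,0,0,0,0],
    [0.445,-0.02,0,0,0,0],
    [0.445,-0.02,0,0,0,0],
  ],
)

```text
time_s: 11.1
ee_pos: [0.5542, 0.0028, 0.0083]
orientation: [-1.573, -0.0, 3.028]
wrist_force: [0.4, -0.0, 0.8]
opening: 0.0642
```

apply_moves(
  rows=[
    [0,0,0,0,0,0],
    [0,0,0,0,0,0],
    [0,0,0,0,0,0],
    [0,0,0,0,0,0],
    [0,0,0,0,0,0],
  ],
  grip=0,
)

```text
time_s: 11.6
ee_pos: [0.5544, 0.0027, 0.0082]
orientation: [-1.572, -0.0, 3.028]
wrist_force: [0.6, -0.5, 0.6]
opening: 0.0285
```

```bash
python3 p.py .567 .0011 .009 -186.5; python3 - <<'E'
from h import *
im2,d2=snap('side','side9'); 
b=cv2.resize(im2[160:230,250:360,::-1],(770,490),interpolation=cv2.INTER_CUBIC)
cv2.imwrite('pics/c9.png',b)
E
```

```text
t 11.6 p [0.5544 0.0027 0.0082] rpy [-9.0100e+01 -2.0000e-02  1.7348e+02] q [-0.31  0.63  0.33  1.94 -0.34  0.62 -1.45] F [ 0.62 -0.5   0.59] open 0.0285
ROW [-0.0847, -0.0052, 0.0011, 0.0003, -0.0001, 0.0001] rot deg 0.1
```

View pics/c9.png

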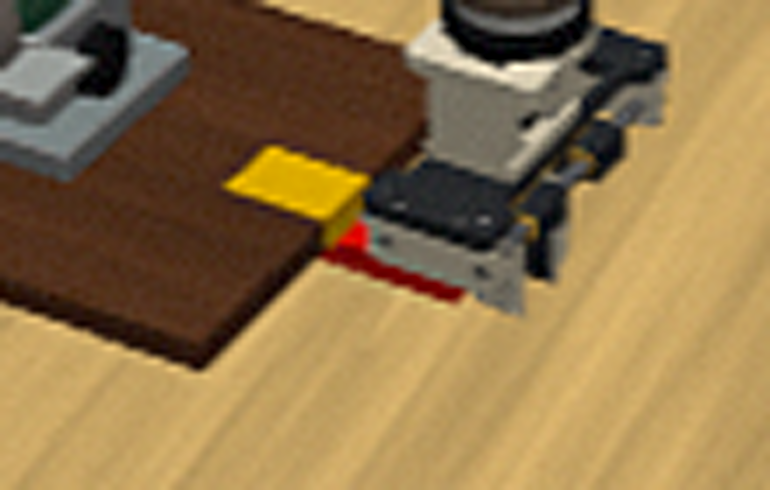

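apply_moves(
  rows=[
    [0,0,0,0,0,0],
    [0,0,0,0,0,0],
    [0,0,0,0,0,0],
    [0,0,0,0,0,0],
    [0,0,0,0,0,0],
  ],
  grip=0,
)

```text
time_s: 12.15
ee_pos: [0.5543, 0.0027, 0.0083]
orientation: [-1.572, -0.0, 3.028]
wrist_force: [0.1, 0.3, -0.6]
opening: 0.0003
```

apply_moves(
  rows=[
    [-0.02,-0.005,0,0,0,0],
    [-0.04,-0.005,0,0,0,0],
    [-0.06,-0.005,0,0,0,0],
    [-0.06,-0.005,0,0,0,0],
  ],
)

```text
time_s: 12.55
ee_pos: [0.5641, 0.0017, 0.0091]
orientation: [-1.572, 0.0, 3.028]
wrist_force: [0.1, 0.7, 0.5]
opening: 0.0006
```

apply_moves(
  rows=[
    [-0.012,0,0,0,0,0],
    [-0.024,0,0,0,0,0],
    [-0.036,0,0,0,0,0],
    [-0.036,0,0,0,0,0],
  ],
)

```text
time_s: 12.95
ee_pos: [0.5697, 0.001, 0.0092]
orientation: [-1.572, 0.001, 3.028]
wrist_force: [0.0, -0.8, 0.6]
opening: 0.0001
```

apply_moves(
  rows=[
    [-0.01,0,0,0,0,0],
    [-0.02,0,0,0,0,0],
    [-0.02,0,0,0,0,0],
  ],
)

```text
time_s: 13.25
ee_pos: [0.5729, 0.0006, 0.0091]
orientation: [-1.572, 0.001, 3.028]
wrist_force: [-1.0, -1.1, 0.8]
opening: 0.0006
```

apply_moves(
  rows=[
    [-0.006,0,0,0,0,0],
    [-0.012,0,0,0,0,0],
    [-0.012,0,0,0,0,0],
  ],
)

```text
time_s: 13.55
ee_pos: [0.5732, 0.0006, 0.0089]
orientation: [-1.573, -0.002, 3.028]
wrist_force: [-5.3, 0.3, 3.9]
opening: 0.0002
```

apply_moves(
  rows=[
    [-0.006,0,0,0,0,0],
    [-0.012,0,0,0,0,0],
    [-0.012,0,0,0,0,0],
  ],
)

```text
time_s: 13.85
ee_pos: [0.5736, 0.0004, 0.0086]
orientation: [-1.573, -0.005, 3.028]
wrist_force: [-6.6, 1.7, 4.8]
opening: 0.0005
```

apply_moves(
  rows=[
    [-0.012,0,0,0,0,0],
    [-0.02,0,0,0,0,0],
    [-0.02,0,0,0,0,0],
  ],
)

```text
time_s: 14.15
ee_pos: [0.5744, 0.0002, 0.0082]
orientation: [-1.573, -0.009, 3.028]
wrist_force: [-7.1, 0.9, 6.7]
opening: 0.0006
```

apply_moves(
  rows=[
    [-0.02,-0.005,0,0,0,0],
    [-0.03,-0.005,0,0,0,0],
    [-0.035,-0.005,0,0,0,0],
    [-0.035,-0.005,0,0,0,0],
  ],
)

```text
time_s: 14.55
ee_pos: [0.5754, -0.0, 0.0082]
orientation: [-1.573, -0.017, 3.028]
wrist_force: [-11.1, 2.2, 8.8]
opening: 0.0005
```

```bash
python3 p.py .583 -.0009 .009 -186.5
```

```text
t 14.55 p [ 0.5754 -0.      0.0082] rpy [-90.11  -0.99 173.47] q [-0.3   0.67  0.33  1.88 -0.34  0.67 -1.45] F [-11.12   2.22   8.85] open 0.0005
ROW [-0.0509, -0.0064, 0.0001, 0.0003, -0.0001, 0.0027] rot deg 1.0
```

apply_moves(
  rows=[
    [-0.02,-0.003,0,0,0,0.002],
    [-0.03,-0.003,0,0,0,0.0027],
    [-0.036,-0.003,0,0,0,0.0027],
    [-0.036,-0.003,0,0,0,0.0027],
  ],
)

```text
time_s: 14.95
ee_pos: [0.5761, -0.0001, 0.0078]
orientation: [-1.573, -0.009, 3.028]
wrist_force: [-11.5, 0.8, 10.3]
opening: 0.0007
```

apply_moves(
  rows=[
    [-0.03,-0.005,0,0,0,0.0015],
    [-0.04,-0.005,0,0,0,0.0015],
    [-0.048,-0.005,0,0,0,0.0015],
    [-0.048,-0.005,0,0,0,0.0015],
  ],
)

```text
time_s: 15.35
ee_pos: [0.5773, -0.0003, 0.0074]
orientation: [-1.573, -0.011, 3.028]
wrist_force: [-15.5, 1.1, 12.1]
opening: -0.0
```

apply_moves(
  rows=[
    [-0.03,-0.015,0,0,0,0.0018],
    [-0.045,-0.02,0,0,0,0.0018],
    [-0.05,-0.02,0,0,0,0.0018],
    [-0.05,-0.02,0,0,0,0.0018],
  ],
)

```text
time_s: 15.75
ee_pos: [0.5789, -0.0007, 0.0079]
orientation: [-1.573, -0.011, 3.028]
wrist_force: [-11.0, 0.8, -2.2]
opening: 0.0007
```

apply_moves(
  rows=[
    [-0.03,-0.005,0,0,0,0.0018],
    [-0.045,-0.006,0,0,0,0.0018],
    [-0.055,-0.008,0,0,0,0.0018],
    [-0.055,-0.008,0,0,0,0.0018],
  ],
)

```text
time_s: 16.15
ee_pos: [0.5795, -0.0007, 0.0071]
orientation: [-1.573, -0.014, 3.029]
wrist_force: [-16.7, 1.3, 9.9]
opening: 0.0004
```

apply_moves(
  rows=[
    [-0.04,-0.012,0,0,0,0.002],
    [-0.055,-0.016,0,0,0,0.002],
    [-0.06,-0.016,0,0,0,0.002],
    [-0.06,-0.016,0,0,0,0.002],
  ],
)

```text
time_s: 16.55
ee_pos: [0.5802, -0.0009, 0.0071]
orientation: [-1.573, -0.017, 3.029]
wrist_force: [-18.0, 1.9, 8.7]
opening: 0.0004
```

Push peaked at 18 N, inside the 12–22 N band. Backing off, then up and away.

apply_moves(
  rows=[
    [0.05,0,0,0,0,0.0027],
    [0.15,0,0,0,0,0.0027],
    [0.3,0,0,0,0,0.0027],
    [0.4,-0.1,0,0,0,0.0027],
    [0.4,-0.3,0,0,0,0.0027],
  ],
)

```text
time_s: 17.05
ee_pos: [0.518, 0.0058, 0.0516]
orientation: [-1.572, -0.005, 3.029]
wrist_force: [1.1, -0.5, 0.3]
opening: 0.0001
```

apply_moves(
  rows=[
    [0.2,-0.3,0.3,0,0,0],
    [0.4,-0.6,0.6,0,0,0],
    [0.5,-0.9,0.9,0,0,0],
    [0.5,-0.9,0.9,0,0,0],
    [0.5,-0.9,0.9,0,0,0],
  ],
)

```text
time_s: 17.55
ee_pos: [0.4305, -0.1254, 0.1911]
orientation: [-1.571, 0.004, 3.022]
wrist_force: [1.0, -0.0, 0.7]
opening: 0.0004
```

```bash
python3 p.py .48 .2 .2 -186.5; python3 - <<'E'
from h import *
im2,d2=snap('side','side10'); im,d=snap('top','top10')
a=cv2.resize(im[130:230,280:390,::-1],(390,355),interpolation=cv2.INTER_CUBIC)
b=cv2.resize(im2[150:250,230:340,::-1],(390,355),interpolation=cv2.INTER_CUBIC)
cv2.imwrite('pics/c10.png',np.hstack([a,b]))
E
```

```text
t 17.55 p [ 0.4305 -0.1254  0.1911] rpy [-90.04   0.23 173.16] q [-0.26  0.16  0.53  2.1  -0.11  0.9  -1.36] F [ 0.98 -0.04  0.71] open 0.0004
ROW [-0.0696, -0.0578, -2.193, 0.0001, -0.0009, -0.0007] rot deg 0.4
```

View pics/c10.png

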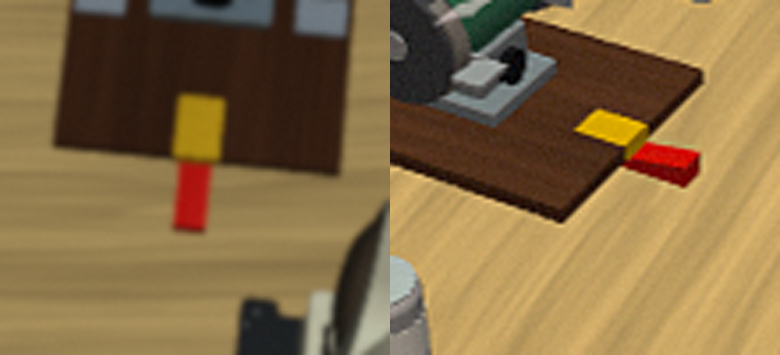

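View pics/side10.png

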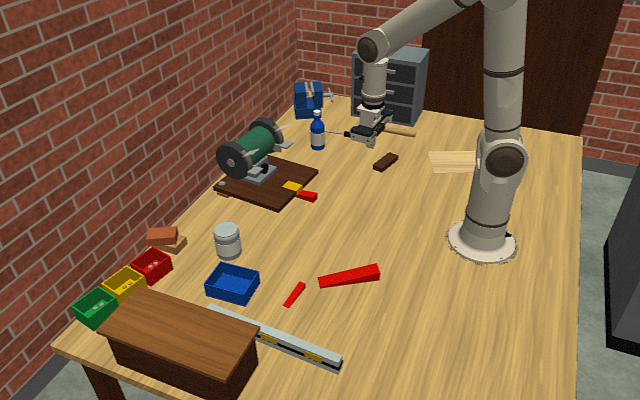

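The wedge (top crop about (190,195)) sits under the yellow mark, square and flat, and the other things haven't moved. One last measurement before handing in.

```bash
python3 - <<'E'
from h import *
z=np.load('pics/top10.npz'); im,d=z['im'],z['d']; P=cloud('top',d); hsv=cv2.cvtColor(im,cv2.COLOR_RGB2HSV)
m=((hsv[...,0]<6)|(hsv[...,0]>174))&(hsv[...,1]>190)&(hsv[...,2]>70)&(P[...,0]>.5)&(abs(P[...,1])<.1)&(P[...,0]<.7)
q=(P[m][:,:2]*1000).astype(np.float32); print(m.sum(),cv2.minAreaRect(q),q.mean(0))
vx,vy,x0,y0=cv2.fitLine(q,cv2.DIST_HUBER,0,.01,.01).ravel(); print(np.degrees(np.arctan(vy/vx)),'y at edge',y0+vy/vx*(656-x0))
finish_job()
E
```

```text
152 ((621.9733276367188, -5.099523544311523), (28.108863830566406, 66.59283447265625), 83.44977569580078) [620.2147     -4.8601465]
-5.276728 y at edge -8.012981
the job is handed in; nothing more can be done
```

The wedge is in under the yellow mark, carrying the front edge, and the job is handed in at about 18 s of the 64 s allowed. I used the medium of the three red wedges. It measured 139 x 29 mm in the image, and the gripper closed on it at 31.9 mm against the stated 32 mm width.

- **Getting it in:** I laid it flat in front of the mark and slid it in gripped, thin end first. It met the edge about 63 mm in, and I took it to about 8 N before letting go. I then pushed the thick end with closed fingers, up to about 18 N. That is inside the 12–22 N band.
- **Last checks:** After backing off, the wedge stayed in place with about 67 mm showing. It sits within about 1 mm of the mark's middle. Its angle read -5.3° by line fit and -6.6° by rectangle fit, against about -6.5° for the board. In the last side picture the other things look unmoved.
- **What was less certain:**
  - The side camera suggested a board angle nearer -8°, which I did not fully reconcile.
  - During the final push the fingers also bore down on the wedge by up to 12 N. I eased that to about 9 N, so a little of the 18 N went into friction on the bench.
  - I did not test afterwards how firmly the wedge is jammed.

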